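# Put the washstand things back in their places

### The job

Tidy the washstand: stand the glass jar upright in the middle of the round blue coaster, and lay the yellow soap in the white ridged soap dish, the nail brush on the wooden rest with its bristles down, and the pink comb on the pink mat with its teeth flat, each centred and lined up lengthwise with its place (either way round). Any order will do. Never tip the jar over, and leave the cream tin and the little amber bottle standing where they are.

Things in the scene. Friction and masses are not known exactly. Their poses are not given: they have to be found in the camera images.
- jar: Empty closed glass jar, upright cylinder 60 mm across and 60 mm high, clear glass with a flat blue lid (top 12 mm). About 0.16 kg. Loose. Origin: centre of its underside; z up. Yaw has no meaning.
- soap: Yellow bar of soap, 82 mm long (its x) by 54 mm wide (its y) by 28 mm high, rounded edges. About 0.1 kg. Loose. Origin: centre of its underside; z up. 
- nail_brush: Nail brush lying bristles down: dark wooden back 92 mm (its x) by 40 mm (its y), from 20 to 36 mm above its underside, over a stiff white bristle block 84 by 36 mm. About 0.09 kg. Loose. Origin: centre of its underside; z up. 
- comb: Pink plastic comb lying flat, 140 mm long (its x) by 32 mm wide (its y) by 9 mm thick, straight solid back along its +y edge, teeth along -y; it is as good as a solid bar to grip across its width. About 0.03 kg. Loose. Origin: centre of its underside; z up. 
- coaster: Place of the jar: round blue ceramic coaster, 92 mm across, flat top at 6 mm, lighter blue disc in the middle (look only). Stuck to the counter. Origin: centre of its underside; z up. Yaw has no meaning.
- soap_dish: Place of the soap: white plastic soap dish with seven ridges across it, 112 mm long (its x) by 84 mm wide (its y) outside, inside 104 by 76 mm, rim at 14 mm, tops of the ridges (where the soap rests) at 10 mm. Stuck to the counter. Origin: centre of its underside; z up. 
- brush_rest: Place of the nail brush: flat pale wooden rest, 116 mm long (its x) by 64 mm wide (its y), top at 10 mm, with three thin dark lines along it. Stuck to the counter. Origin: centre of its underside; z up. 
- comb_mat: Place of the comb: thin pale pink flat mat, 164 mm long (its x) by 56 mm wide (its y), top at 4 mm, with a darker pink outline (flat, look only). Stuck to the counter. Origin: centre of its underside; z up. 
- cream_tin: Bystander, to be left alone: round bare aluminium cream tin, 58 mm across, 22 mm high. Loose. Origin: centre of its underside; z up. 
- amber_bottle: Bystander, to be left alone: little amber glass bottle, 36 mm across, with a black cap, 54 mm high in all. Loose. Origin: centre of its underside; z up. 
Mind the look-alikes: they are no part of the job. Of the things like the nail_brush, leave any that is purple; of the rest the smaller one is meant.

How it is judged:
At the end, for the whole second after the job is handed in: Jar, soap, nail brush and comb each rest on their own place at rest, centre within 14 mm, height within -3/+4 mm, tilt under 0.12 rad; soap, brush and comb lengthwise within 0.25 rad, either way round. Tin and amber bottle upright, within 30 mm of their start (horizontal distance between jar and coaster below 0.014 m and z of jar in the frame of coaster between 0.003 and 0.01 m and angle between each of jar, soap, nail_brush, comb's own z axis and vertical below 0.12 rad and linear speed of each of jar, soap, nail_brush, comb below 0.02 m/s and horizontal distance between soap and soap_dish below 0.014 m and z of soap in the frame of soap_dish between 0.007 and 0.014 m and angle between the x axis of soap and the x axis of soap_dish, either way round below 0.25 rad and horizontal distance between nail_brush and brush_rest below 0.014 m and z of nail_brush in the frame of brush_rest between 0.007 and 0.014 m and angle between the x axis of nail_brush and the x axis of brush_rest, either way round below 0.25 rad and horizontal distance between comb and comb_mat below 0.014 m and z of comb in the frame of comb_mat between 0.001 and 0.008 m and angle between the x axis of comb and the x axis of comb_mat, either way round below 0.25 rad and distance of each of cream_tin, amber_bottle from where it was at the start of the episode below 0.03 m and angle between each of cream_tin, amber_bottle's own z axis and vertical below 0.2 rad); the robot touches nothing.
It fails at once if the glass jar is tipped over (more than 0.6 rad) (angle between jar's own z axis and vertical above 0.6 rad).
It fails at once if the cream tin or the amber bottle is pushed away (50 mm) or knocked over (distance of any of cream_tin, amber_bottle from where it was at the start of the episode above 0.05 m or angle between any of amber_bottle, cream_tin's own z axis and vertical above 0.8 rad).
It also fails if it takes over 120 s, if anything falls off the work surface, if the arm or the gripper's body presses on something with over 40 N, if the wrist force passes 120 N, or if a joint passes its speed limit or range.

### The arm

A 6-joint arm with a two-finger parallel gripper is mounted at the origin on the work surface. World frame = base frame: x ahead of the robot, y to its left, z up, the work surface at z = 0. Lengths are in m, angles in rad, forces in N, time in s.
With the tool pointing down it reaches from about 0.3 to 0.875 m from the base axis. Payload 6.4 kg.
Tool frame: the origin (TCP) lies on the centre line of the jaws, within the pads' length; the fingertips stand 14 mm ahead of it and the grasp point (between the pads) lies 5 mm behind it; z points along the fingers, y is the direction in which the jaws open and shut (so a half turn about z gives the same grasp; the last joint's range is limited). The gripper opens to 85 mm and grips with 20 to 120 N. Pads are 22 mm wide; open, the fingers measure 114 mm over their backs; the gripper's body (76 mm by 85 mm) begins 54 mm behind the grasp point. The pads swing forward as they close: fully open they stand 13 mm farther back than shut.
Start: joints at [-1.407, 0.181, 1.607, -0, 1.354, -0.206], TCP at [0.208, -0.536, 0.245] pointing down, gripper open.
Joint ranges: [-2.99, 2.99], [-0.89, 2.07], [0.3, 2.58], [-1.14, 4.28], [0, 2.63], [-3.12, 3.12]. Speed limits (rad/s): [2.57, 2.57, 3.01, 3.14, 3.14, 3.14].

### API

Orientations are given as a unit quaternion [w, x, y, z].
In Python, from bench import * gives the robot as it stands.
- The arm moves only by the tool servo_tool, never from a script. Its argument "plan" is a list that holds one entry, the list of rows, each a list of 5 numbers: the shift along the world's x, y, z in m, then the turn about the world's z in rad, then the gripper command: -1 is shut, 1 is fully open, values between are in proportion. In form: [[[tx, ty, tz, roll, claw], ...]]. A call has 1 to 8 rows; each row shifts and turns the commanded pose from where the row before left it; what a row does not reach is not made up. A row lasts 1/10 s, in which the tool goes at most 50 mm and 8.59 degrees, less where a joint would pass 70% of its speed; a pose out of reach is approached as far as the arm can. A call with a gripper value outside its range is refused whole. The fingers move at their own pace and stop on an object; the grip force is fixed at half the most. Time passes only in rows, so rows that do not move let the fingers close. It gives the time, the measured TCP pose, the force and the opening at its end, in the units of the state.
- get_obs(): the state, without advancing time (a new reading comes with each control period).
- camera(name): name is "side" or "top"; returns a dict with "img" (480x640x3 uint8, blue, green, red), "camera_matrix" (3x3 intrinsics, pixels), "rvec" (rotation vector, rad) and "tvec" (3), from world to camera coordinates, as OpenCV has them. Camera axes: x right, y down, z forward; pixel columns grow to the right and rows downward; lengths in m; the calibration is good to about 2 mm. A picture is of the moment at which its call begins. There is no depth.
- hand_in(): hands the job in, once; it reports no verdict.
Trained networks look in a picture, given as the dict that the camera call returned (one of the last four; its "shot" number tells which), for a name from the list of things; names that differ only in an ending like _2 or _b are one class to them, and where a whole thing is asked for, a point or a joint stands for the part that bears it (a point fixed in the world has none). Each returns a list of dicts, best first, with "conf" (0 to 1); they miss things now and then, are a little off and sometimes report something else, mostly with a low value. They report only what shows in the picture. A call takes as long as a camera call. They do not tell look-alikes from the thing itself.
- trace(picture, thing): "mask" (480x640 bool, what is visible of it) and "rect" ([left, top, right, bottom] as shares, 0 to 1, of the picture: columns of its width, rows of its height, round what is visible of it).
- pinpoint(picture, thing): "centre" ([row, column] as shares, 0 to 1, of the picture: columns of its width, rows of its height: a listed point, or the origin of a listed thing).
The state is a dict: "time_s": time; "q": joint angles; "dq": joint speeds; "joint_efforts": joint torques, N m; "eef_pos": TCP position; "eef_rot": TCP orientation; "wrist_force": force on the tool from outside, world axes, zero at the start; "torque": the same for the moment, N m; "opening": opening from 0.0 (shut) to 1.0 (fully open).
Only numpy, scipy, OpenCV 4.12 (cv2) and the standard library are available. Lean on these libraries where they do the work, as an engineer would, in place of code of your own. Each camera call takes 0.05 s, during which the arm holds its last target.

## Working session

There is one attempt and no reset: what is moved stays moved. The work goes in short steps, Python scripts to look and compute and a tool call to move; the robot and the scene stay as the last step left them, time stands still between calls to the robot, and variables do not carry over. Pictures are saved under pics/ and viewed, and the job is handed in when it is done.

Besides the shell and the picture viewer there is one more tool, called as name(argument=value, ...), one argument or row to a line, values as JSON. servo_tool: Moves the arm, as the interface text tells. Its arguments: {"type":"object","properties":{"plan":{"type":"array"}},"required":["plan"]}

```bash
mkdir -p pics; ls; python3 - <<'E'
from bench import *
import cv2
o=get_obs();print(o)
for n in("top","side"):
    c=camera(n);cv2.imwrite(f"pics/{n}0.png",c["img"]);print(c["camera_matrix"],c["rvec"],c["tvec"])
E
```

```text
pics
{'time_s': 0.0, 'q': array([-1.40733518e+00,  1.81527977e-01,  1.60804456e+00,  8.12139663e-07,
        1.35379522e+00, -2.06289527e-01]), 'dq': array([-2.77810707e-04, -5.74354167e-05,  1.02170878e-03, -4.01917327e-04,
       -4.63776171e-04, -1.06331162e-03]), 'joint_efforts': array([ 1.96134365e-04, -4.44872582e+01, -3.51343524e+01, -1.72052792e-04,
        9.24592634e-03,  2.98722242e-06]), 'eef_pos': array([ 0.20772692, -0.53558302,  0.24437381]), 'eef_rot': array([-8.87341086e-04,  9.82958803e-01,  1.83823840e-01,  1.94011539e-05]), 'wrist_force': array([-0.3055944 ,  1.07793292, -0.11172401]), 'torque': array([-0.02281826,  0.00300287,  0.00953235]), 'opening': 1.0009630278299284}
[[610.63426984   0.         322.63810071]
 [  0.         610.63426984 234.41641777]
 [  0.           0.           1.        ]] [ 2.22260737 -2.16487188  0.08058676] [0.03657035 0.55439502 1.57187864]
[[515.77135338   0.         323.16915764]
 [  0.         515.77135338 238.96490211]
 [  0.           0.           1.        ]] [ 2.42101964 -0.18168497  0.0468774 ] [-0.53662192  0.12255628  1.22745052]
```

View pics/top0.png

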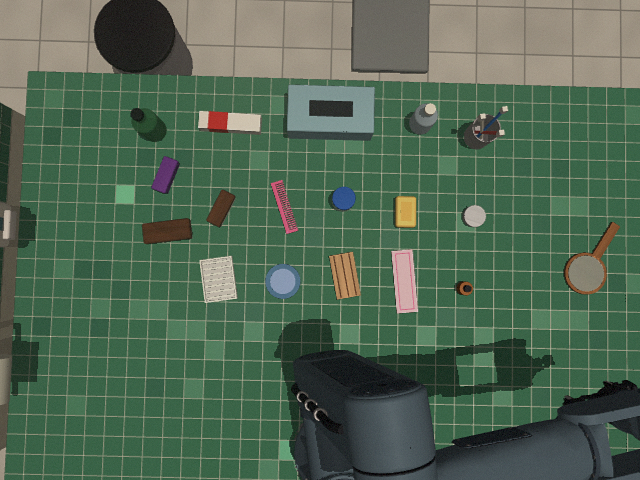

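View pics/side0.png

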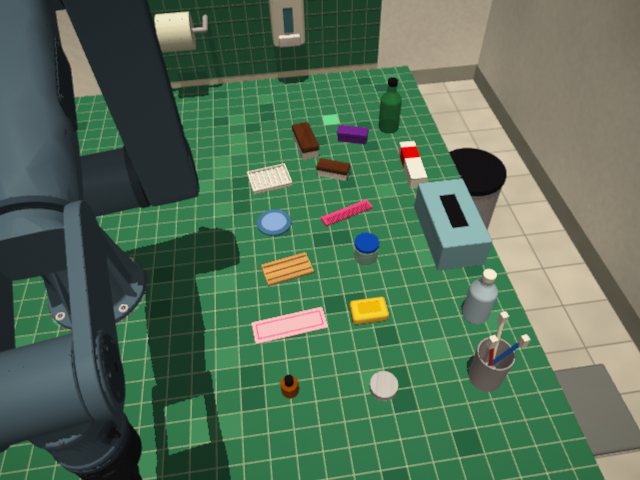

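```bash
cat > h.py <<'E'
from bench import *
import cv2, numpy as np
from scipy.optimize import minimize
def box(l,w,z0,z1): return np.array([[sx*l/2,sy*w/2,z] for sx in(-1,1) for sy in(-1,1) for z in(z0,z1)])
def cyl(d,z0,z1): return np.array([[d/2*np.cos(a),d/2*np.sin(a),z] for a in np.linspace(0,6.283,40)[:-1] for z in(z0,z1)])
M=dict(jar=cyl(.06,0,.06),soap=box(.082,.054,0,.028),nail_brush=np.vstack([box(.092,.04,.02,.036),box(.084,.036,0,.02)]),
 comb=box(.14,.032,0,.009),coaster=cyl(.092,0,.006),soap_dish=box(.112,.084,0,.014),brush_rest=box(.116,.064,0,.01),
 comb_mat=box(.164,.056,0,.004),cream_tin=cyl(.058,0,.022),amber_bottle=cyl(.036,0,.04))
ROUND=('jar','coaster','cream_tin','amber_bottle')
S=4
def ray(c,uv,z):
    R=cv2.Rodrigues(c["rvec"])[0];C=-R.T@c["tvec"].ravel()
    d=R.T@np.linalg.inv(c["camera_matrix"])@np.array([uv[0],uv[1],1.]);return C+d*(z-C[2])/d[2]
def hull(c,n,p,z=0):
    m=M[n];co,si=np.cos(p[2]),np.sin(p[2])
    P=np.c_[p[0]+co*m[:,0]-si*m[:,1],p[1]+si*m[:,0]+co*m[:,1],m[:,2]+z]
    uv=cv2.projectPoints(P,c["rvec"],c["tvec"],c["camera_matrix"],None)[0]
    return cv2.convexHull(uv.astype(np.float32))
def iou(c,n,p,mask,z):
    h=hull(c,n,p,z)[:,0]
    ys,xs=np.nonzero(mask);x0,y0=xs.min()-25,ys.min()-25;w,hh=xs.max()+25-x0,ys.max()+25-y0
    im=np.zeros((hh*S,w*S),np.uint8);cv2.fillPoly(im,[np.round((h-[x0-.5,y0-.5])*S*16).astype(int)],1,shift=4)
    mm=np.zeros((hh,w),np.uint8);mm[ys-y0,xs-x0]=1;mm=cv2.resize(mm,None,fx=S,fy=S,interpolation=cv2.INTER_NEAREST)
    return (im&mm).sum()/max(1,(im|mm).sum())
def fit(views,n,z=0,p0=None):
    # views: list of (cam,mask)
    c,m=views[0];ys,xs=np.nonzero(m)
    g=ray(c,(xs.mean(),ys.mean()),M[n][:,2].max()*.6+z)
    best=None
    f=lambda p:-sum(iou(c,n,p,m,z) for c,m in views)/len(views)
    for a in ([0] if n in ROUND else ([p0] if p0 is not None else np.arange(0,3.1,.4))):
        x0=np.array([g[0],g[1],a]);v=f(x0)
        if best is None or v<best[0]: best=(v,x0)
    x0=best[1]
    sx=np.array([x0,x0+[.008,0,0],x0+[0,.008,0],x0+[0,0,.25]])
    for _ in range(2):
        r=minimize(f,x0,method='Nelder-Mead',options=dict(initial_simplex=sx,maxiter=120,xatol=1e-4,fatol=1e-4))
        x0=r.x;sx=np.array([x0,x0+[.003,0,0],x0+[0,.003,0],x0+[0,0,.1]])
    return r.x,-r.fun
E
python3 - <<'E'
from h import *
T=camera("top");Sd=camera("side")
for n in M:
    a=trace(T,n);b=trace(Sd,n)
    for nm,l,c in(("top",a,T),("side",b,Sd)):
        for d in l:
            if d["conf"]<.3: continue
            x,v=fit([(c,d["mask"])],n)
            ys,xs=np.nonzero(d["mask"]);print(n,nm,round(d["conf"],2),(int(xs.mean()),int(ys.mean())),x.round(4),round(v,3))
    print(n,"pin",[ (p["conf"],(np.array(p["centre"])*[480,640]).round(),ray(T,np.array(p["centre"])[::-1]*[640,480],0).round(3)) for p in pinpoint(T,n)[:3]])
E
```

```text
jar top 0.86 (342, 199) [0.6449 0.0017 0.118 ] 0.943
jar side 0.65 (366, 248) [ 0.6494  0.0041 -0.0298] 0.956
jar side 0.63 (269, 178) [0.4337 0.2957 0.1611] 0.5
jar side 0.4 (369, 310) [ 0.6243 -0.1745 -0.1173] 0.603
jar pin [(0.87, array([203., 344.]), array([ 0.64 , -0.003,  0.   ])), (0.69, array([214., 405.]), array([ 0.615, -0.166,  0.   ]))]
soap top 0.69 (405, 211) [ 0.6192 -0.1632  0.0198] 0.948
soap top 0.43 (220, 208) [0.615  0.3196 2.3823] 0.679
soap side 0.85 (369, 309) [ 0.6232 -0.1598 -0.0999] 0.841
soap pin [(0.7, array([211., 406.]), array([ 0.622, -0.168,  0.   ]))]
nail_brush top 0.73 (166, 230) [0.5504 0.4554 1.8102] 0.608
nail_brush top 0.64 (220, 208) [0.6144 0.3181 2.713 ] 0.944
nail_brush top 0.64 (165, 174) [0.6975 0.4653 2.7895] 0.94
nail_brush side 0.87 (332, 168) [0.6177 0.3197 2.7072] 0.937
nail_brush side 0.85 (352, 133) [0.7008 0.4678 2.9041] 0.831
nail_brush side 0.57 (306, 140) [0.5571 0.4557 1.8955] 0.677
nail_brush pin [(0.92, array([211., 222.]), array([0.608, 0.317, 0.   ])), (0.88, array([175., 165.]), array([0.701, 0.47 , 0.   ])), (0.68, array(
[... 664 characters left out ...]
959
brush_rest side 0.9 (287, 267) [ 0.4521 -0.0061  0.2107] 0.932
brush_rest pin [(0.85, array([273., 344.]), array([ 0.454, -0.007,  0.   ]))]
comb_mat top 0.73 (404, 280) [ 0.439  -0.1651  0.1063] 0.96
comb_mat side 0.73 (289, 385) [ 0.4282 -0.3076 -0.099 ] 0.193
comb_mat pin []
cream_tin top 0.95 (473, 216) [ 0.6122 -0.3434 -0.0018] 0.89
cream_tin top 0.49 (281, 203) [ 0.6615  0.1687 -0.4779] 0.387
cream_tin side 0.82 (383, 385) [ 0.6169 -0.3412  0.2101] 0.942
cream_tin pin [(0.68, array([217., 474.]), array([ 0.611, -0.347,  0.   ]))]
amber_bottle side 0.53 (289, 386) [ 4.279e-01 -3.185e-01  2.000e-04] 0.938
amber_bottle pin [(0.71, array([292., 463.]), array([ 0.413, -0.32 ,  0.   ]))]
```

servo_tool(
  plan=[
    [[0.0295, 0.0267, 0, -0.025, 1], [0.0295, 0.0267, 0, -0.025, 1], [0.0295, 0.0267, 0, -0.025, 1], [0.0295, 0.0267, 0, -0.025, 1], [0.0295, 0.0267, 0, -0.025, 1], [0.0295, 0.0267, 0, -0.025, 1], [0.0295, 0.0267, 0, -0.025, 1], [0.0295, 0.0267, 0, -0.025, 1]],
  ],
)

```text
time_s: 2.5
eef_pos: [0.4449, -0.3213, 0.2455]
eef_rot: [0.0, 0.996, 0.084, 0.0]
wrist_force: [1.1, 0.0, -0.2]
opening: 1.002
```

servo_tool(
  plan=[
    [[0.0295, 0.0267, -0.01, -0.03, 1], [0.0295, 0.0267, -0.01, -0.03, 1], [0.0295, 0.0267, -0.01, -0.03, 1], [0.0295, 0.0267, -0.01, -0.03, 1], [0.0295, 0.0267, -0.01, -0.03, 1], [0.0295, 0.0267, -0.01, -0.03, 1], [0, 0, 0, 0, 1], [0, 0, 0, 0, 1]],
  ],
)

```text
time_s: 3.3
eef_pos: [0.621, -0.1614, 0.1845]
eef_rot: [-0.0, 1.0, -0.004, -0.001]
wrist_force: [0.1, -0.4, 0.7]
opening: 1.005
```

```bash
cat >> h.py <<'E'
def st():
    o=get_obs();q=o["eef_rot"];print("t",round(o["time_s"],2),"pos",o["eef_pos"].round(4),"yaw",round(2*np.arctan2(q[2],q[1]),3),"op",round(o["opening"],3),"F",o["wrist_force"].round(1),"q6",o["q"][5].round(2))
def look(n,z=0,p0=None,save=None,near=None,cams=("top","side")):
    for nm in cams:
        c=camera(nm)
        if save: cv2.imwrite(f"pics/{save}_{nm}.png",c["img"])
        for d in trace(c,n):
            if d["conf"]<.3: continue
            x,v=fit([(c,d["mask"])],n,z,p0)
            if near is None or np.hypot(*(x[:2]-near))<.06: print(n,nm,round(d["conf"],2),x.round(4),round(v,3))
E
python3 - <<'E'
from h import *
st();look("soap",save="a",near=[.62,-.16]);look("comb_mat",cams=("side",))
E
```

```text
t 3.3 pos [ 0.621  -0.1614  0.1845] yaw -0.008 op 1.005 F [ 0.1 -0.4  0.7] q6 1.14
soap top 0.68 [ 0.5976 -0.1726  2.023 ] 0.306
soap side 0.71 [ 0.6222 -0.1589 -0.0707] 0.838
comb_mat side 0.84 [ 0.4422 -0.1636  0.1121] 0.964
```

servo_tool(
  plan=[
    [[0, 0, -0.04, -0.02, 1], [0, 0, -0.04, 0, 1], [0, 0, -0.04, 0, 1], [0, 0, -0.03, 0, 1], [0, 0, -0.0155, 0, 1], [0, 0, 0, 0, 1], [0, 0, 0, 0, -1], [0, 0, 0, 0, -1]],
  ],
)

```text
time_s: 4.4
eef_pos: [0.6225, -0.1632, 0.0222]
eef_rot: [0.001, 1.0, -0.015, 0.002]
wrist_force: [-0.2, 0.3, -0.8]
opening: 0.692
```

servo_tool(
  plan=[
    [[0, 0, 0, 0, -1], [0, 0, 0, 0, -1], [0, 0, 0, 0, -1], [0, 0, 0, 0, -1], [0, 0, 0, 0, -1]],
  ],
)

```text
time_s: 4.9
eef_pos: [0.6229, -0.1632, 0.0228]
eef_rot: [0.001, 1.0, -0.015, 0.002]
wrist_force: [0.1, -0.0, 6.9]
opening: 0.616
```

servo_tool(
  plan=[
    [[0, 0, 0.015, 0, -1], [0, 0, 0.03, 0, -1], [0, 0, 0.04, 0, -1], [0, 0, 0.04, 0, -1], [-0.006, 0.016, 0.01, 0, -1], [-0.0136, 0.0346, 0, 0.015, -1], [-0.0136, 0.0346, 0, 0.015, -1], [-0.0136, 0.0346, 0, 0.015, -1]],
  ],
)

```text
time_s: 5.7
eef_pos: [0.5736, -0.0415, 0.1564]
eef_rot: [0.0, 1.0, 0.007, 0.001]
wrist_force: [0.3, 0.9, -1.0]
opening: 0.614
```

servo_tool(
  plan=[
    [[-0.0136, 0.0346, 0, 0.015, -1], [-0.0136, 0.0346, 0, 0.015, -1], [-0.0136, 0.0346, 0, 0.015, -1], [-0.0136, 0.0346, 0, 0.015, -1], [-0.0136, 0.0346, 0, 0.015, -1], [-0.0136, 0.0346, 0, 0.015, -1], [-0.0136, 0.0346, 0, 0.015, -1], [-0.0136, 0.0346, 0, 0.015, -1]],
  ],
)

```text
time_s: 6.5
eef_pos: [0.4647, 0.2357, 0.1563]
eef_rot: [-0.0, 0.998, 0.068, 0.001]
wrist_force: [0.1, -0.0, -1.0]
opening: 0.621
```

servo_tool(
  plan=[
    [[-0.0136, 0.0346, 0, 0.015, -1], [-0.0136, 0.0346, 0, 0.015, -1], [-0.008, 0.02, 0, 0.01, -1], [0, 0, 0, 0, -1], [0, 0, 0, 0, -1]],
  ],
)

```text
time_s: 7.0
eef_pos: [0.43, 0.3236, 0.1557]
eef_rot: [0.0, 0.996, 0.088, 0.001]
wrist_force: [0.2, -0.1, -0.8]
opening: 0.617
```

```bash
python3 - <<'E'
from h import *
st()
c=camera("side");cv2.imwrite("pics/b.png",c["img"])
T=camera("top");cv2.imwrite("pics/bt.png",T["img"])
for cc in(c,T):
  for d in trace(cc,"soap"):
    if d["conf"]>.3: print(d["conf"],np.array(d["rect"])*[640,480,640,480]); 
E
```

```text
t 7.0 pos [0.43   0.3236 0.1557] yaw 0.176 op 0.617 F [ 0.2 -0.1 -0.8] q6 1.82
0.78 [245.824 124.608 279.296 150.288]
```

View pics/b.png

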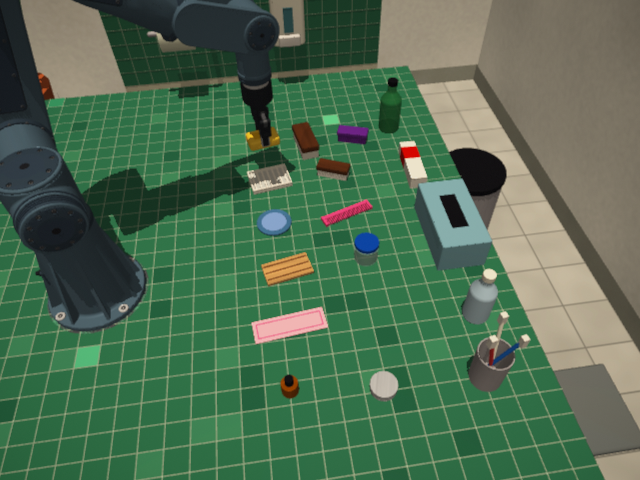

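servo_tool(
  plan=[
    [[0.004, -0.0025, -0.03, 0, -1], [0, 0, -0.04, 0, -1], [0, 0, -0.03, 0, -1], [0, 0, -0.015, 0, -1], [0, 0, -0.007, 0, -1], [0, 0, 0, 0, -1], [0, 0, 0, 0, -1]],
  ],
)

```text
time_s: 7.9
eef_pos: [0.4354, 0.3212, 0.0341]
eef_rot: [-0.0, 0.996, 0.087, 0.001]
wrist_force: [0.2, -0.0, -1.2]
opening: 0.615
```

servo_tool(
  plan=[
    [[0, 0, -0.0015, 0, -1], [0, 0, 0, 0, -1], [0, 0, 0, 0, 1], [0, 0, 0, 0, 1], [0, 0, 0, 0, 1], [0, 0, 0.03, 0, 1], [0, 0, 0.04, 0, 1], [0, 0, 0.04, 0, 1]],
  ],
)

```text
time_s: 8.7
eef_pos: [0.4333, 0.3207, 0.1418]
eef_rot: [0.0, 0.996, 0.087, -0.001]
wrist_force: [-0.5, 0.5, 0.3]
opening: 1.002
```

servo_tool(
  plan=[
    [[0.0305, -0.0003, 0, -0.1, 1], [0.0305, -0.0003, 0, -0.1, 1], [0.0305, -0.0003, 0, -0.1, 1], [0.0305, -0.0003, 0, -0.1, 1], [0.0305, -0.0003, 0, -0.1, 1], [0.0305, -0.0003, 0, -0.1, 1], [0, 0, 0, 0, 1], [0, 0, 0, 0, 1]],
  ],
)

```text
time_s: 9.5
eef_pos: [0.6168, 0.3188, 0.1404]
eef_rot: [0.0, 0.978, -0.211, -0.001]
wrist_force: [-0.4, -0.5, 0.1]
opening: 1.001
```

```bash
python3 - <<'E'
from h import *
st();look("soap",z=.01,save="c",near=[.433,.32]);look("nail_brush",near=[.616,.319],cams=("side",));look("soap_dish",near=[.433,.32])
E
```

```text
t 9.5 pos [0.6168 0.3188 0.1404] yaw -0.425 op 1.001 F [-0.4 -0.5  0.1] q6 2.3
soap side 0.59 [0.4332 0.324  0.2023] 0.86
nail_brush side 0.68 [0.6173 0.3194 2.6736] 0.931
soap_dish side 0.6 [0.4354 0.3207 0.1641] 0.479
```

View pics/c_side.png

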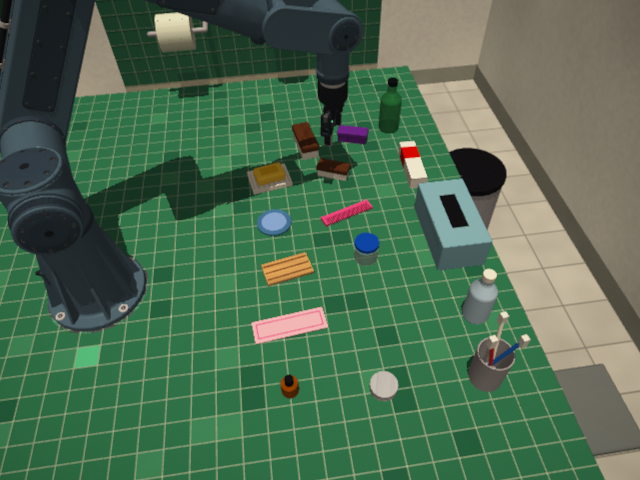

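servo_tool(
  plan=[
    [[0, 0, -0.03, -0.015, 1], [0, 0, -0.04, 0, 1], [0, 0, -0.03, 0, 1], [0, 0, -0.0165, 0, 1], [0, 0, 0, 0, 1], [0, 0, 0, 0, -1], [0, 0, 0, 0, -1], [0, 0, 0, 0, -1]],
  ],
)

```text
time_s: 10.8
eef_pos: [0.6185, 0.3197, 0.0271]
eef_rot: [-0.001, 0.976, -0.218, 0.002]
wrist_force: [-0.7, -1.0, 0.9]
opening: 0.516
```

servo_tool(
  plan=[
    [[0, 0, 0, 0, -1], [0, 0, 0, 0, -1], [0, 0, 0, 0, -1], [0, 0, 0, 0, -1]],
  ],
)

```text
time_s: 11.2
eef_pos: [0.6186, 0.3197, 0.0273]
eef_rot: [-0.001, 0.976, -0.218, 0.002]
wrist_force: [-0.7, 0.1, 6.8]
opening: 0.451
```

servo_tool(
  plan=[
    [[0, 0, 0.015, 0, -1], [0, 0, 0.03, 0, -1], [0, 0, 0.04, 0, -1], [0, 0, 0.035, 0, -1], [-0.0152, -0.0297, 0, 0.059, -1], [-0.0152, -0.0297, 0, 0.059, -1], [-0.0152, -0.0297, 0, 0.059, -1], [-0.0152, -0.0297, 0, 0.059, -1]],
  ],
)

```text
time_s: 12.0
eef_pos: [0.5555, 0.1994, 0.1459]
eef_rot: [-0.0, 0.995, -0.1, 0.0]
wrist_force: [-0.0, -0.3, -0.9]
opening: 0.454
```

servo_tool(
  plan=[
    [[-0.0152, -0.0297, 0, 0.059, -1], [-0.0152, -0.0297, 0, 0.059, -1], [-0.0152, -0.0297, 0, 0.059, -1], [-0.0152, -0.0297, 0, 0.059, -1], [-0.0152, -0.0297, 0, 0.059, -1], [-0.0152, -0.0297, 0, 0.059, -1], [-0.0152, -0.0297, 0, 0.059, -1], [0, 0, 0, 0, -1]],
  ],
)

```text
time_s: 12.8
eef_pos: [0.4486, -0.01, 0.1456]
eef_rot: [0.001, 0.995, 0.103, 0.0]
wrist_force: [0.2, 1.1, -0.6]
opening: 0.453
```

```bash
python3 - <<'E'
from h import *
st();c=camera("side");cv2.imwrite("pics/d.png",c["img"][100:400,100:500].repeat(2,0).repeat(2,1))
c=camera("top")
for nm in("soap","soap_dish"):
  for d in trace(c,nm):
    if d["conf"]>.3:print(nm,d["conf"],fit([(c,d["mask"])],nm,.01*(nm=="soap")))
E
```

```text
t 12.8 pos [ 0.4486 -0.01    0.1456] yaw 0.207 op 0.453 F [ 0.2  1.1 -0.6] q6 1.08
soap 0.55 (array([0.43178772, 0.32248792, 0.23661674]), np.float64(0.8869087837837838))
soap_dish 0.79 (array([0.43089924, 0.32082602, 0.16005207]), np.float64(0.5018130625826543))
```

View pics/d.png

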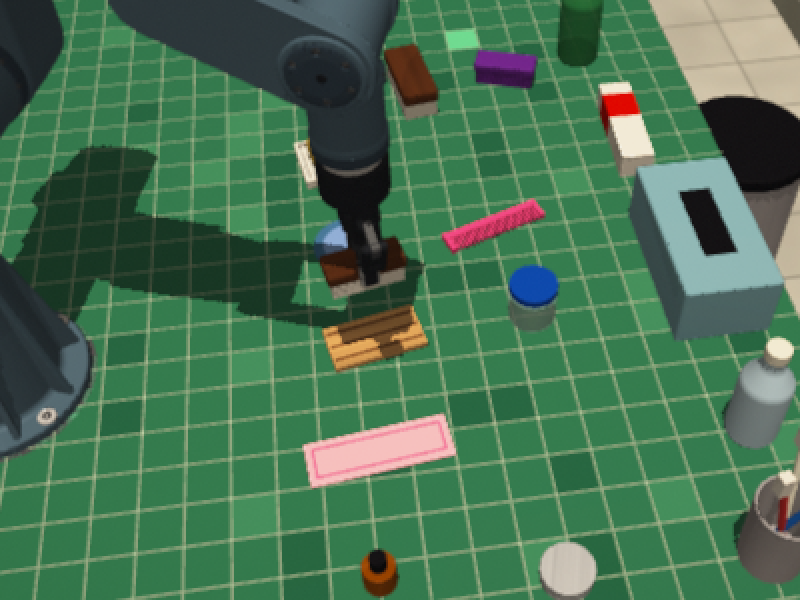

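servo_tool(
  plan=[
    [[0.0035, 0.003, -0.03, 0, -1], [0, 0, -0.035, 0, -1], [0, 0, -0.025, 0, -1], [0, 0, -0.012, 0, -1], [0, 0, -0.005, 0, -1], [0, 0, 0, 0, -1], [0, 0, 0, 0, -1]],
  ],
)

```text
time_s: 13.7
eef_pos: [0.4545, -0.0045, 0.0388]
eef_rot: [0.0, 0.995, 0.105, 0.001]
wrist_force: [0.9, -0.2, -0.9]
opening: 0.459
```

servo_tool(
  plan=[
    [[-0.0025, -0.0025, -0.0015, 0, -1], [0, 0, 0, 0, -1], [0, 0, 0, 0, 1], [0, 0, 0, 0, 1], [0, 0, 0, 0, 1], [0, 0, 0.03, 0, 1], [0, 0, 0.04, 0, 1], [0, 0, 0.03, 0, 1]],
  ],
)

```text
time_s: 14.5
eef_pos: [0.4509, -0.0071, 0.1379]
eef_rot: [0.0, 0.995, 0.104, 0.0]
wrist_force: [0.6, -0.5, 0.7]
opening: 1.002
```

servo_tool(
  plan=[
    [[0.0327, 0.0017, 0, -0.03, 1], [0.0327, 0.0017, 0, -0.03, 1], [0.0327, 0.0017, 0, -0.03, 1], [0.0327, 0.0017, 0, -0.03, 1], [0.0327, 0.0017, 0, -0.03, 1], [0.0327, 0.0017, 0, -0.03, 1], [0, 0, 0, 0, 1], [0, 0, 0, 0, 1]],
  ],
)

```text
time_s: 15.3
eef_pos: [0.6465, 0.0033, 0.1353]
eef_rot: [-0.0, 1.0, 0.015, -0.001]
wrist_force: [-0.2, -0.2, -0.3]
opening: 1.0
```

```bash
python3 - <<'E'
from h import *
st();look("nail_brush",z=.01,near=[.4506,-.007],save="e");look("jar",near=[.647,.003]);look("coaster",near=[.434,.157]);look("comb",near=[.62,.157])
E
```

```text
t 15.3 pos [0.6465 0.0033 0.1353] yaw 0.029 op 1.0 F [-0.2 -0.2 -0.3] q6 1.36
nail_brush side 0.91 [ 0.453  -0.0044  0.2387] 0.849
jar top 0.43 [0.6199 0.0085 0.1155] 0.286
jar side 0.76 [0.6489 0.0035 0.1184] 0.932
coaster top 0.73 [ 0.4314  0.1548 -0.1217] 0.929
coaster side 0.78 [0.4337 0.1557 0.0411] 0.957
comb top 0.61 [0.6252 0.1569 0.3505] 0.833
comb side 0.89 [0.6226 0.1568 0.296 ] 0.733
```

View pics/e_top.png

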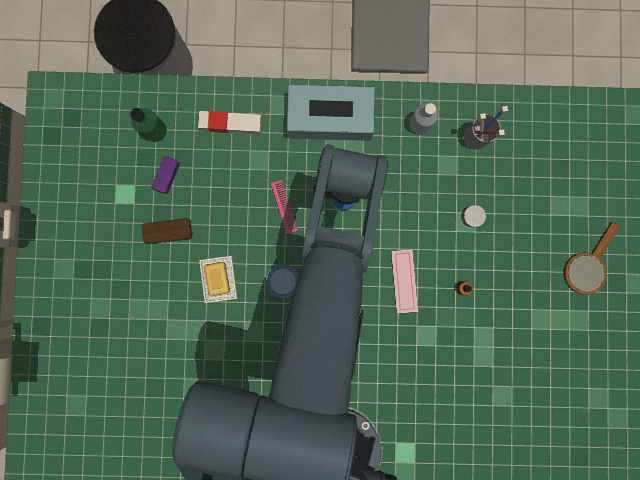

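servo_tool(
  plan=[
    [[0.0005, 0, -0.02, 0, 1], [0, 0, -0.03, 0, 1], [0, 0, -0.03, 0, 1], [0, 0, -0.02, 0, 1], [0, 0, -0.0035, 0, 1], [0, 0, 0, 0, 1], [0, 0, 0, 0, -1], [0, 0, 0, 0, -1]],
  ],
)

```text
time_s: 16.9
eef_pos: [0.6489, 0.0028, 0.0348]
eef_rot: [0.0, 1.0, 0.014, 0.002]
wrist_force: [-2.2, 2.5, 42.5]
opening: 0.692
```

servo_tool(
  plan=[
    [[0, 0, 0, 0, -1], [0, 0, 0, 0, -1], [0, 0, 0, 0, -1], [0, 0, 0, 0, -1]],
  ],
)

```text
time_s: 17.3
eef_pos: [0.6492, 0.0029, 0.0351]
eef_rot: [0.0, 1.0, 0.014, 0.002]
wrist_force: [-0.2, -0.1, 6.9]
opening: 0.685
```

servo_tool(
  plan=[
    [[0, 0, 0.01, 0, -1], [0, 0, 0.025, 0, -1], [0, 0, 0.035, 0, -1], [0, 0, 0.03, 0, -1], [-0.015, 0.0105, 0, 0, -1], [-0.025, 0.018, 0, 0, -1], [-0.025, 0.018, 0, 0, -1], [-0.025, 0.018, 0, 0, -1]],
  ],
)

```text
time_s: 18.1
eef_pos: [0.5563, 0.0682, 0.1332]
eef_rot: [-0.0, 1.0, 0.014, -0.0]
wrist_force: [0.5, 0.3, 0.0]
opening: 0.687
```

servo_tool(
  plan=[
    [[-0.025, 0.018, 0, 0, -1], [-0.025, 0.018, 0, 0, -1], [-0.025, 0.018, 0, 0, -1], [-0.025, 0.018, 0, 0, -1], [-0.015, 0.01, 0, 0, -1], [-0.01, 0.006, 0, 0, -1], [0, 0, 0, 0, -1], [0, 0, 0, 0, -1]],
  ],
)

```text
time_s: 18.9
eef_pos: [0.4335, 0.1554, 0.1332]
eef_rot: [0.0, 1.0, 0.014, 0.001]
wrist_force: [0.1, -0.4, -1.9]
opening: 0.688
```

```bash
python3 - <<'E'
from h import *
st();c=camera("side");cv2.imwrite("pics/f.png",c["img"][60:360,100:500].repeat(2,0).repeat(2,1))
look("nail_brush",z=.01,near=[.4506,-.007]);look("comb",near=[.62,.157])
E
```

```text
t 18.9 pos [0.4335 0.1554 0.1332] yaw 0.029 op 0.688 F [ 0.1 -0.4 -1.9] q6 1.63
nail_brush top 0.67 [ 0.4495 -0.0071  0.2393] 0.912
nail_brush side 0.85 [ 0.4524 -0.0066  0.2065] 0.931
comb top 0.82 [0.6261 0.1572 0.3187] 0.896
comb side 0.79 [0.6288 0.1591 0.3475] 0.847
```

View pics/f.png

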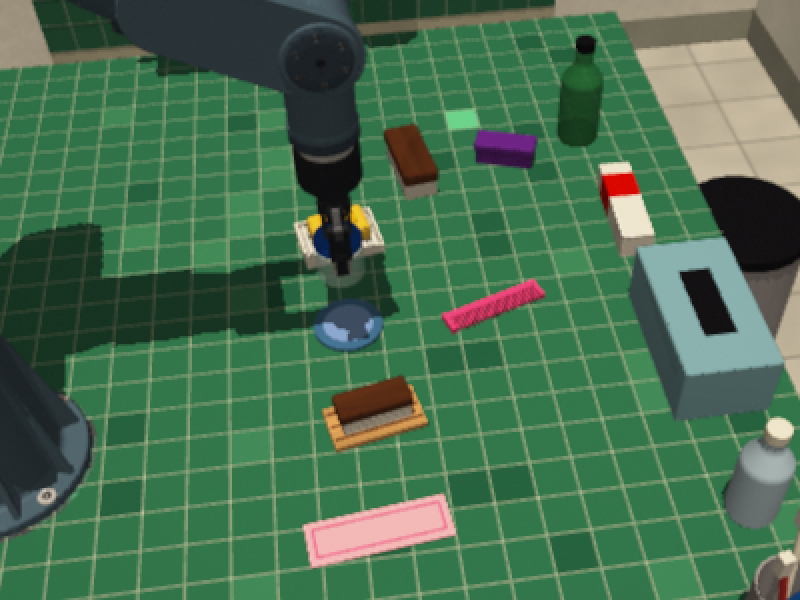

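servo_tool(
  plan=[
    [[0.0005, 0, -0.02, 0, -1], [0, 0, -0.03, 0, -1], [0, 0, -0.025, 0, -1], [0, 0, -0.012, 0, -1], [0, 0, -0.004, 0, -1], [0, 0, 0, 0, -1], [0, 0, 0, 0, -1]],
  ],
)

```text
time_s: 20.05
eef_pos: [0.434, 0.1558, 0.0426]
eef_rot: [-0.0, 1.0, 0.014, 0.001]
wrist_force: [0.2, 0.1, -0.9]
opening: 0.687
```

servo_tool(
  plan=[
    [[0, 0, -0.0015, 0, -1], [0, 0, 0, 0, -1], [0, 0, 0, 0, 1], [0, 0, 0, 0, 1], [0, 0, 0, 0, 1], [0, 0, 0, 0, 1], [0, 0, 0.02, 0, 1], [0, 0, 0.03, 0, 1]],
  ],
)

```text
time_s: 20.85
eef_pos: [0.4312, 0.1554, 0.0892]
eef_rot: [0.0, 1.0, 0.014, -0.002]
wrist_force: [0.1, -0.2, -0.1]
opening: 0.996
```

servo_tool(
  plan=[
    [[0, 0, 0.03, 0, 1], [0.024, 0, 0.02, 0.04, 1], [0.034, 0.0004, 0, 0.06, 1], [0.034, 0.0004, 0, 0.06, 1], [0.034, 0.0004, 0, 0.06, 1], [0.034, 0.0004, 0, 0.06, 1], [0.032, 0.0004, 0, 0.03, 1], [0, 0, 0, 0, 1]],
  ],
)

```text
time_s: 21.65
eef_pos: [0.6282, 0.157, 0.1399]
eef_rot: [0.0, 0.986, 0.168, 0.001]
wrist_force: [-0.8, -0.1, -0.2]
opening: 1.004
```

```bash
python3 - <<'E'
from h import *
st();c=camera("side");cv2.imwrite("pics/g.png",c["img"][60:360,100:500].repeat(2,0).repeat(2,1))
look("jar",z=.006,near=[.434,.156]);look("comb",near=[.62,.157])
E
```

```text
t 21.65 pos [0.6282 0.157  0.1399] yaw 0.338 op 1.004 F [-0.8 -0.1 -0.2] q6 1.29
jar side 0.59 [0.4344 0.1592 0.1686] 0.953
comb top 0.77 [0.5924 0.1463 0.1807] 0.35
comb side 0.66 [0.6273 0.1594 0.3581] 0.732
```

View pics/g.png

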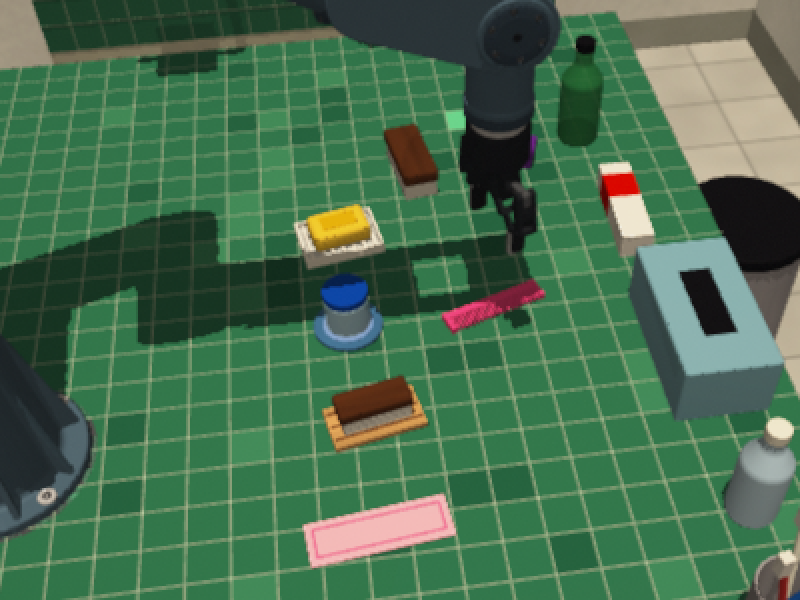

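servo_tool(
  plan=[
    [[-0.001, 0.001, -0.03, 0, 1], [0, 0, -0.04, 0, 1], [0, 0, -0.03, 0, 1], [0, 0, -0.015, 0, 1], [0, 0, -0.005, 0, 1], [0, 0, 0, 0, 1], [0, 0, 0, 0, 1]],
  ],
)

```text
time_s: 22.8
eef_pos: [0.6255, 0.1588, 0.0222]
eef_rot: [0.0, 0.986, 0.169, 0.001]
wrist_force: [1.1, 0.2, -0.0]
opening: 0.999
```

servo_tool(
  plan=[
    [[0.0015, 0, -0.0055, 0, 1], [0, 0, 0, 0, -1], [0, 0, 0, 0, -1], [0, 0, 0, 0, -1], [0, 0, 0, 0, -1], [0, 0, 0, 0, -1], [0, 0, 0, 0, -1], [0, 0, 0, 0, -1]],
  ],
)

```text
time_s: 23.6
eef_pos: [0.6261, 0.1587, 0.0154]
eef_rot: [0.0, 0.986, 0.169, 0.001]
wrist_force: [0.6, -0.5, 4.6]
opening: 0.352
```

servo_tool(
  plan=[
    [[0, 0, 0.01, 0, -1], [0, 0, 0.03, 0, -1], [0, 0, 0.04, 0, -1], [0, 0, 0.04, 0, -1], [-0.0169, -0.0294, 0, -0.021, -1], [-0.0169, -0.0294, 0, -0.021, -1], [-0.0169, -0.0294, 0, -0.021, -1], [-0.0169, -0.0294, 0, -0.021, -1]],
  ],
)

```text
time_s: 24.4
eef_pos: [0.5567, 0.0402, 0.1349]
eef_rot: [-0.0, 0.992, 0.127, -0.0]
wrist_force: [-0.0, -0.8, -0.2]
opening: 0.35
```

servo_tool(
  plan=[
    [[-0.0169, -0.0294, 0, -0.021, -1], [-0.0169, -0.0294, 0, -0.021, -1], [-0.0169, -0.0294, 0, -0.021, -1], [-0.0169, -0.0294, 0, -0.021, -1], [-0.0169, -0.0294, 0, -0.021, -1], [-0.0169, -0.0294, 0, -0.021, -1], [-0.0169, -0.0294, 0, -0.021, -1], [0, 0, 0, 0, -1]],
  ],
)

```text
time_s: 25.2
eef_pos: [0.438, -0.1674, 0.135]
eef_rot: [0.0, 0.999, 0.052, -0.0]
wrist_force: [1.5, 0.6, 0.1]
opening: 0.348
```

servo_tool(
  plan=[
    [[0, 0, -0.03, 0, -1], [0, 0, -0.03, 0, -1], [0, 0, -0.02, 0, -1], [0, 0, 0, 0, -1], [0, 0, 0, 0, -1]],
  ],
)

```text
time_s: 25.7
eef_pos: [0.4397, -0.1642, 0.055]
eef_rot: [-0.0, 0.999, 0.054, -0.0]
wrist_force: [0.2, 0.2, -0.6]
opening: 0.353
```

```bash
python3 - <<'E'
from h import *
st();c=camera("side");cv2.imwrite("pics/i.png",c["img"][160:460,100:500].repeat(2,0).repeat(2,1))
look("comb",z=.04,near=[.4406,-.1643])
E
```

```text
t 25.7 pos [ 0.4397 -0.1642  0.055 ] yaw 0.108 op 0.353 F [ 0.2  0.2 -0.6] q6 0.85
comb top 0.73 [ 0.4052 -0.1614  0.3783] 0.129
comb side 0.62 [ 0.443  -0.161   0.1143] 0.686
```

View pics/i.png

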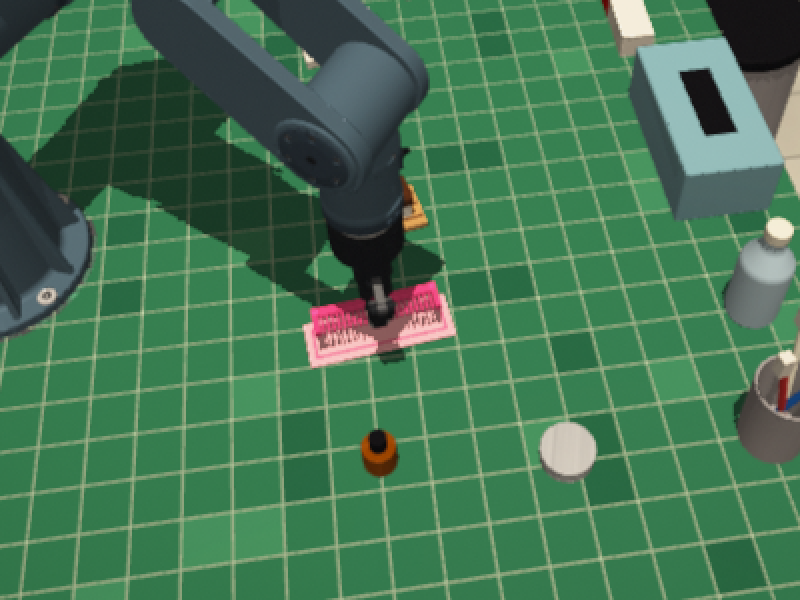

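servo_tool(
  plan=[
    [[0.001, 0, -0.02, 0, -1], [0, 0, -0.01, 0, -1], [0, 0, -0.005, 0, -1], [0, 0, 0, 0, -1], [0, 0, 0, 0, -1]],
  ],
)

```text
time_s: 26.45
eef_pos: [0.4408, -0.1648, 0.02]
eef_rot: [0.0, 0.999, 0.054, 0.0]
wrist_force: [0.8, 0.5, -0.2]
opening: 0.354
```

servo_tool(
  plan=[
    [[0, 0, 0, 0, 1], [0, 0, 0, 0, 1], [0, 0, 0, 0, 1], [0, 0, 0, 0, 1], [0, 0, 0.02, 0, 1], [0, 0, 0.04, 0, 1], [0, 0, 0.04, 0, 1], [0, 0, 0.04, 0, 1]],
  ],
)

```text
time_s: 27.25
eef_pos: [0.4403, -0.1645, 0.1611]
eef_rot: [-0.0, 0.999, 0.054, -0.0]
wrist_force: [-0.2, -0.4, 0.7]
opening: 1.005
```

servo_tool(
  plan=[
    [[-0.02, -0.035, 0.02, 0, 1], [-0.02, -0.035, 0, 0, 1], [-0.02, -0.035, 0, 0, 1], [-0.02, -0.035, 0, 0, 1], [-0.02, -0.035, 0, 0, 1], [-0.02, -0.035, 0, 0, 1], [-0.02, -0.035, 0, 0, 1], [0, 0, 0, 0, 1]],
  ],
)

```text
time_s: 28.05
eef_pos: [0.2984, -0.4137, 0.1802]
eef_rot: [0.001, 0.999, 0.052, -0.0]
wrist_force: [0.2, -0.2, 0.2]
opening: 1.0
```

```bash
python3 - <<'E'
from h import *
st()
for n,z in(("jar",.006),("soap",.01),("nail_brush",.01),("comb",.004),("cream_tin",0),("amber_bottle",0),("coaster",0),("comb_mat",0)): look(n,z=z,save="k")
i=cv2.imread("pics/k_side.png");cv2.imwrite("pics/k2.png",i[100:400,100:500].repeat(2,0).repeat(2,1))
E
```

```text
t 28.05 pos [ 0.2984 -0.4137  0.1802] yaw 0.103 op 1.0 F [ 0.2 -0.2  0.2] q6 0.29
jar top 0.81 [0.431  0.1563 0.2658] 0.951
jar top 0.41 [ 0.4465 -0.007   0.0814] 0.512
jar top 0.36 [ 0.4644  0.3083 -0.073 ] 0.21
jar side 0.7 [0.4343 0.305  0.3177] 0.564
jar side 0.56 [0.4343 0.1591 0.1615] 0.955
soap top 0.84 [0.4322 0.3207 0.217 ] 0.882
soap side 0.94 [0.4351 0.3246 0.1717] 0.884
nail_brush top 0.91 [0.5476 0.4571 1.7323] 0.665
nail_brush top 0.81 [0.6964 0.4625 2.8061] 0.907
nail_brush top 0.7 [ 0.4488 -0.0069  0.2245] 0.923
nail_brush side 0.84 [ 0.4535 -0.0053  0.2221] 0.89
nail_brush side 0.84 [0.6972 0.4547 2.7754] 0.827
nail_brush side 0.58 [0.555  0.4434 1.8745] 0.703
comb top 0.86 [ 0.4393 -0.1616  0.0941] 0.482
comb top 0.73 [0.4426 0.1287 0.0454] 0.254
comb side 0.6 [ 0.4416 -0.1606  0.143 ] 0.787
cream_tin top 0.78 [ 0.613  -0.3436  0.1752] 0.945
cream_tin top 0.45 [ 0.4382 -0.0097  0.467 ] 0.526
amber_bottle top 0.51 [ 0.4238 -0.3187  0.1238] 0.93
amber_bottle side 0.73 [ 0.4274 -0.3186  0.0703] 0.891
amber_bottle side 0.56 [ 0.4386 -0.1996  0.189 ] 0.169
coaster top 0.95 [ 0.4297  0.1544 -0.0619] 0.561
coaster side 0.79 [ 0.435   0.1526 -0.2331] 0.463
comb_mat top 0.57 [ 0.4385 -0.1647  0.0997] 0.667
```

View pics/k2.png

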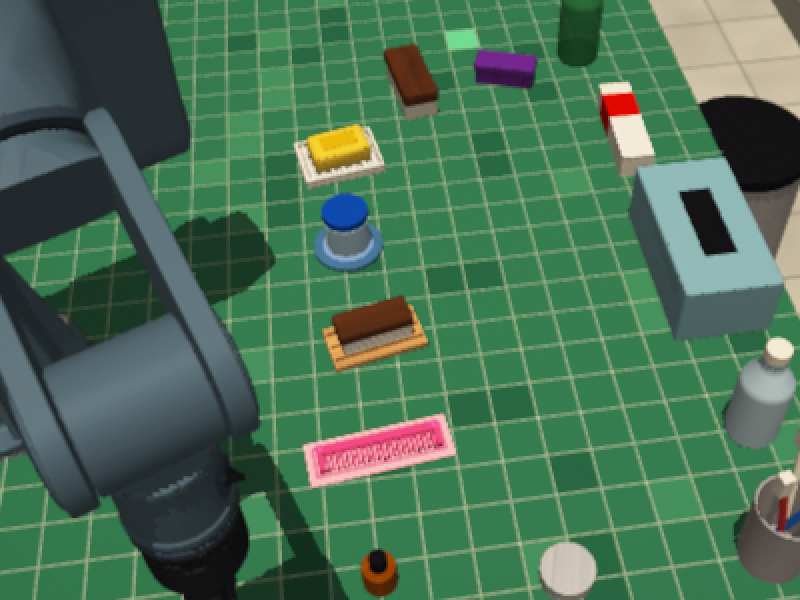

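View pics/k_top.png

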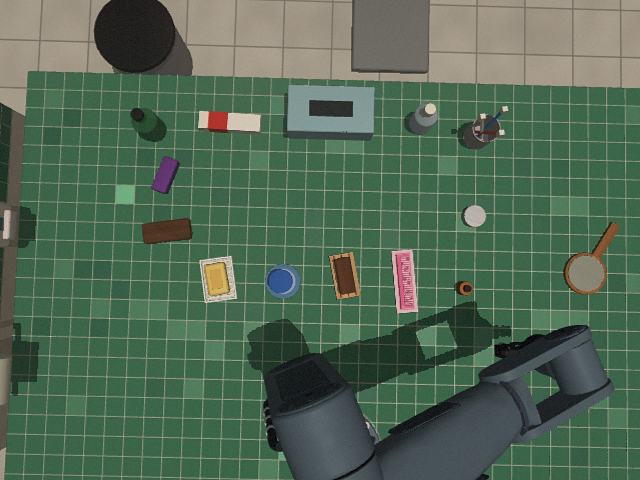

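All four things sit centred on their places: soap at (217,280), jar at (281,281), brush at (345,276) and comb at (404,281) in the top view. The tin and bottle have not moved.

```bash
python3 -c "
from bench import *
print(hand_in())"
```

```text
the job is handed in; nothing more can be done
None
```

The jar, soap, nail brush and comb are each on their own places, and I handed the job in at about 28 s of the 120 s. For the nail brush I took the smaller brown one and left the purple one and the bigger brown one alone.

- **Position:** my last measurements from both cameras put each item's centre about 4 mm or less from its place's centre, against the 14 mm allowed. The lengthwise angles were within about 0.06 rad, against 0.25 rad.
- **Height and tilt:** I judged these only by eye in the side picture, where everything lay flat or stood upright. I did not measure them.
- **Bystanders:** the cream tin and amber bottle stood within about 2 mm of their first measured positions, except that the top camera missed the bottle at the start. The gripper was open and clear of everything.

Some readings were weaker or disagreed:

- **Camera agreement:** the two cameras differ from each other by 3–5 mm throughout, so I used averages.
- **Poor fits:** the last shape fits were weak for the comb (0.48 from the top, 0.79 from the side), and for the mat and coaster, which are now partly covered. For the mat and coaster I relied on the earlier, uncovered measurements. The pictures also show the comb inside the mat's outline.
- **Force spike:** the wrist force briefly read 42 N while the fingers closed on the jar. That is below the 120 N wrist limit. The 40 N limit covers the arm and gripper body pressing on something. I did not check what caused the reading, but the jar stayed upright.

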